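Pull the cooler's dust filter and show it to the reader

TASK

With the scraper block, not with the fingers, push the three loose scraps off the cover of the bench cooler onto the bench, and stand the scraper back on the bench on its rubber base; only then swing the cover up by its bar until it stands fully open, and draw the filter plate straight up out of its slot. Finish while still holding the filter in the gripper, clear of everything else: upright, centred on the code reader's window and square-on to it, about 10 cm in front of the glass, with the gripper still gripping when the program ends. Leave the cover open and do not disturb the bottle, the tube rack or the tip box.

Things in the scene. Friction and masses are not known exactly. Their poses are not given: they have to be found in the camera images.
- cooler: Bench cooler: fixed off-white box, black grille in front. Origin on the bench under its filter slot's centre; x front to rear, y along its width, z up. Box x -70 to 200 mm, y -85 to 85 mm, 100 mm high. Under the cover a recess (x -52 to 60, y -70 to 70 mm), floor 65 mm above the bench; in that floor the filter slot, 88 mm along x, 18 mm along y, its bottom 20 mm above the bench.
- flap (a joint): Cover flap angle: 0 closed flat (start), grows as it swings up, 1.57 vertical, stop at 1.9. Friction hinge: stays where left; opening takes about 3 N at the bar. Off-white plate 150 mm along the cooler's x (-78 to 72 mm when closed), 174 mm along y (-87 to 87 mm), 6 mm thick; its flat top is 107 mm above the bench when closed.
- flap_hinge (a point): Middle of the flap's hinge line: 80 mm behind the cooler's origin, 104 mm above the bench. Axes as the cooler's; the flap turns about y, so that the bar goes up and then back.
- flap_bar (a point): Middle of the flap's handle: round steel bar 10 mm thick, 110 mm long along the cooler's y, on an arm at each end; its centre 42 mm ahead of the flap's free edge, 50 mm ahead of the cooler's front face, 200 mm from the hinge line, 104 mm above the bench when closed. Moves with the flap; x towards the hinge, z square to the flap.
- filter: Filter plate, hidden under the cover, loose in its slot: grey frame, pleated white core, 84 mm along its x, 14 mm thick along its y, 70 mm high, 0.09 kg. Origin at its lower edge's centre; z up. In the slot its axes lie along the cooler's, lower edge 20 mm, upper edge 90 mm above the bench: 25 mm stands above the recess floor, 63 mm free on each side (y) for fingers.
- filter_center (a point): Centre of the filter plate, 35 mm above its lower edge; axes as the filter's (y is square to its broad faces, both faces alike).
- scraper: The scraper block, loose, standing on the bench: black rubber base 110 mm (its x) by 30 mm (its y) by 22 mm high, with a pale wooden grip above it, 70 mm (x) by 22 mm (y), from 22 to 62 mm high; about 0.16 kg. Origin at the centre of its underside; z up.
- chip0: A loose grey plastic scrap, 18 x 12 x 8 mm, about 10 g, origin at its centre; lying on the closed cover at the start, near its right (-y) edge, within 40 mm of the cooler's x = 0.
- chip1: As chip0; near the middle of the cover.
- chip2: As chip0; near the left (+y) edge of the cover.
- reader: The code reader, fixed on the bench: off-white block 50 x 70 mm, 118 mm high, on a black foot 90 x 110 x 12 mm. Origin on the bench under the foot's centre; its window looks along its -x. It stands to one side of the cooler (either side), the scraper to the other.
- reader_window (a point): Centre of the reader's dark glass window (42 mm wide, 34 mm high), 85 mm above the bench, on its front; looks along -x of its own axes (as the reader's), y along its width, z up.
- bottle: Bystander: a clear glass bottle, 60 mm across, 130 mm high; origin under its centre.
- tuberack: Bystander: an off-white tube rack 60 x 130 x 45 mm with four capped tubes up to 92 mm high; origin under its centre.
- tipbox: Bystander: an off-white tip box 87 x 122 x 67 mm with a clear lid; origin under its centre.
Things that resemble listed ones, but are neither listed nor needed, are in the scene too. There is more than one size of the scraper; the job needs the middle-sized.

How it is judged (in metres and radians):
On the way, in this order (a step that is already met when the one before it is completed fails the run):
1. the scraper is gripped and lifted at least 5 cm off the bench (contact force between the fingers and scraper above 1 N and height (world z) of scraper above 0.05 m), for 0.1 s.
2. all three scraps lie on the bench while the scraper is still in the grip (height (world z) of each of chip0, chip1, chip2 below 0.02 m and contact force between the fingers and scraper above 1 N), for 0.1 s.
3. the scraper stands on the bench on its base, let go (height (world z) of scraper below 0.01 m and angle between scraper's own z axis and vertical below 0.15 rad and contact force between the fingers and scraper below 0.1 N), for 0.2 s.
4. the cover stands open (at least 80 degrees) (value of joint flap above 1.4 rad), for 0.2 s.
5. the filter is in the grip, wholly above the cooler (contact force between the fingers and filter above 1 N and contact force between filter and cooler below 0.1 N and height (world z) of filter above 0.1 m), for 0.2 s.
At the end, for the whole second after the job is handed in: Gripper holds the filter, at rest, touching nothing else: within 15 deg of upright and of square to the window, centre 60-140 mm before the glass, within 30 mm sideways, 35 mm in height. Cover open 80 deg or more; scraps on bench; scraper upright on bench; bystanders within 30 mm (all of step 3 and height (world z) of each of chip0, chip1, chip2 below 0.02 m and contact force between the fingers and filter above 1 N and contact force between filter and cooler below 0.1 N and contact force between filter and reader below 0.1 N and value of joint flap above 1.4 rad and x of filter_center in the frame of reader_window between -0.14 and -0.06 m and y of filter_center in the frame of reader_window between -0.03 and 0.03 m and z of filter_center in the frame of reader_window between -0.035 and 0.035 m and height (world z) of filter above 0.01 m and angle between the y axis of filter and the x axis of reader_window, either way round below 0.26 rad and angle between filter's own z axis and vertical below 0.26 rad and linear speed of filter below 0.03 m/s and distance of each of bottle, tuberack, tipbox from where it was at the start of the episode below 0.03 m); the arm keeps its last pose, push and grip.
It fails at once if a finger pushes a scrap that is on the cover ((contact force between the fingers and chip0 above 0.5 N and height (world z) of chip0 above 0.09 m) or (contact force between the fingers and chip1 above 0.5 N and height (world z) of chip1 above 0.09 m) or (contact force between the fingers and chip2 above 0.5 N and height (world z) of chip2 above 0.09 m)).
It fails at once if the cover is lifted while a scrap is still on it (value of joint flap above 0.15 rad and height (world z) of any of chip0, chip1, chip2 above 0.09 m).
It fails at once if a bystander is pushed more than 30 mm (distance of any of bottle, tuberack, tipbox from where it was at the start of the episode above 0.03 m).
It also fails if it takes over 72 s, if anything falls off the work surface, if the arm or the gripper's body presses on something with over 40 N, if the wrist force passes 120 N, or if a joint passes its speed limit or range.

ROBOT

A 7-joint arm with a two-finger parallel gripper is mounted at the origin on the work surface. World frame = base frame: x ahead of the robot, y to its left, z up, the work surface at z = 0. Lengths are in mm, angles in rad, forces in N, time in s.
With the tool pointing down it reaches from about 350 to 900 mm from the base axis. Payload 7.2 kg.
Tool frame: the origin (TCP) lies midway between the tips of the shut fingers; the grasp point (between the pads) lies 19 mm behind it (env.grip_point_offset is the distance from the TCP to the grasp point, in mm); z points along the fingers, y is the line along which they close (so a half turn about z gives the same grasp; the last joint's range is limited). The gripper opens to 85 mm and grips with 20 to 120 N. Pads are 22 mm wide; open, the fingers measure 114 mm over their backs; the gripper's body (76 mm by 85 mm) begins 54 mm behind the grasp point. The pads swing forward as they close: fully open they stand 13 mm farther back than shut.
Start: joints at [1.119, 0.411, -0.013, 1.596, 0.006, 1.134, -0.082], TCP at [234.018, -579.538, 231.297] pointing down, gripper open.
Joint ranges: [-2.95, 2.95], [-0.29, 1.99], [-1.47, 1.44], [0.14, 2.54], [-1.03, 4.17], [0.13, 1.85], [-2.86, 2.86]. Speed limits (rad/s): [2.39, 2.39, 3.01, 3.01, 3.14, 3.14, 3.14].

INTERFACE

Orientations are given as [roll, pitch, yaw] about the fixed x, y, z axes, in that order (R = Rz(yaw) Ry(pitch) Rx(roll)).
In Python, from cell import env gives the robot as it stands.
- The arm moves only by the tool apply_moves, never from a script. Its argument "rows" is a list that holds one entry, the list of rows, each a list of 4 numbers: the shift along the world's x, y, z in m, then the turn about the world's z in rad. In form: [[[tx, ty, tz, roll], ...]]. A call has 1 to 12 rows; each row is the pose to reach, as a shift and turn from the pose commanded when the call began; what a row does not reach only later rows make up. A row lasts 1/10 s, in which the tool goes at most 50 mm and 8.59 degrees, less where a joint would pass 70% of its speed; a pose out of reach is approached as far as the arm can. A call with a gripper value outside its range is refused whole. "hand" is the opening, from -1 (shut) to 1 (fully open), set as the call begins (left out, the last holds). The fingers move at their own pace and stop on an object; the grip force is fixed at half the most. Time passes only in rows, so rows that repeat a pose let the fingers close. It gives the time, the measured TCP pose, the force, the opening and the grip force at its end, in the units of the state.
- env.read_state(): the state, without advancing time (a new reading comes with each control period).
- env.capture(name): name is "side" or "top"; returns the picture (420x560x3 uint8, blue, green, red); there is no depth.
- env.camera_model(name): a dict with "intrinsics" (3x3 intrinsics, pixels), "k1" (the pictures are not rectified: a ray, as slopes to the right and down, at radius r is drawn at 1 + k1 r^2 times it, then the intrinsics apply), "R" (3x3) and "t" (3): a world point X has camera coordinates R X + t. Camera axes: x right, y down, z forward; pixel columns grow to the right and rows downward; lengths in mm; the calibration is good to about 2 mm. A picture is of the moment at which its call begins. camera_model takes no time and is no camera call.
- env.finish_job(): hands the job in; it is judged then, once.
The state is a dict: "time": time; "joint_positions": joint angles; "dq": joint speeds; "effort": joint torques, N m; "ee_pos": TCP position; "orientation": TCP orientation; "wrist_force": force on the tool from outside, world axes, zero at the start; "torque": the same for the moment, N m; "gripper_width": opening from 0.0 (shut) to 1.0 (fully open); "grip_force": force on a finger pad.
Only numpy, scipy, OpenCV 4.12 (cv2) and the standard library are available. Lean on these libraries where they do the work, as an engineer would, in place of code of your own. Each camera call takes 0.05 s, during which the arm holds its last target. There are 200 camera calls.

## Working session

There is one attempt and no reset: what is moved stays moved. The work goes in short steps, Python scripts to look and compute and a tool call to move; the robot and the scene stay as the last step left them, time stands still between calls to the robot, and variables do not carry over. Pictures are saved under pics/ and viewed, at most 10 in all, crops included, and the job is handed in when it is done.

Besides the shell and the picture viewer there is one more tool, called after "Call:" in YAML: its name, and indented under it one key for each argument. apply_moves: Moves the arm, as the interface text tells. Its arguments: {"type":"object","properties":{"rows":{"type":"array","items":{"type":"array","items":{"type":"array","items":{"type":"number"}}}},"hand":{"type":"number"}},"required":["rows"]}

```bash
mkdir -p pics; python3 - <<'E'
from cell import env
import cv2
for n in("side","top"):
    cv2.imwrite(f"pics/{n}0.png",cv2.resize(env.capture(n),(800,600),interpolation=cv2.INTER_CUBIC)); m=env.camera_model(n); print(n,m)
s=env.read_state();print(s['time'],s['ee_pos'],s['orientation'],s['gripper_width'],env.grip_point_offset)
E
```

```text
side {'intrinsics': array([[458.75575285,   0.        , 276.73016464],
       [  0.        , 458.75575285, 210.94127711],
       [  0.        ,   0.        ,   1.        ]]), 'k1': -0.01908344183009655, 'R': array([[-0.96286634, -0.26997183,  0.00190443],
       [-0.18414741,  0.65157868, -0.73589058],
       [ 0.19742884, -0.70891497, -0.67709779]]), 't': array([ 547.790368  ,  103.76448875, 1221.46177259])}
top {'intrinsics': array([[471.48259151,   0.        , 278.76339603],
       [  0.        , 471.48259151, 212.24744069],
       [  0.        ,   0.        ,   1.        ]]), 'k1': -0.0019301740156145643, 'R': array([[-0.0189404 , -0.99975679, -0.01129656],
       [-0.98728034,  0.02048553, -0.15766382],
       [ 0.15785689,  0.00816666, -0.98742823]]), 't': array([  94.55192932,  555.15283275, 1316.05696133])}
0.1 [ 233.85920313 -579.13942097  230.54901203] [-3.14019175e+00  7.95520968e-05  3.83860384e-01] 1.0011835576864123 18.700000000000003
```

View pics/side0.png

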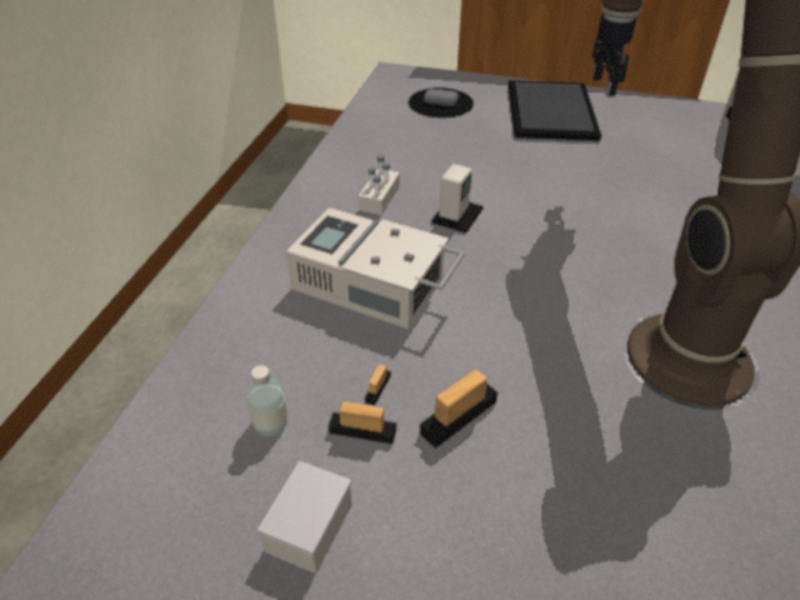

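View pics/top0.png

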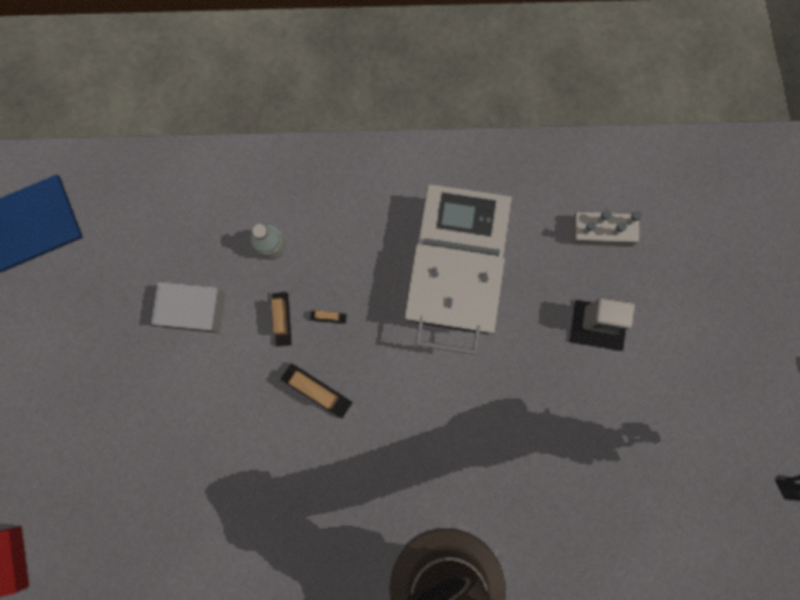

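```bash
cat > h.py <<'E'
import numpy as np, cv2
from cell import env
def ray(n,uv):
    m=env.camera_model(n);K=m['intrinsics'];R=np.array(m['R']);t=np.array(m['t'])
    d=cv2.undistortPoints(np.array([[uv]],float),K,np.array([m['k1'],0,0,0]))[0,0]
    return -R.T@t, R.T@np.array([d[0],d[1],1])
def onz(n,uv,z):
    c,d=ray(n,uv);return c+d*(z-c[2])/d[2]
def tri(uvs,uvt):
    a,d=ray('side',uvs);b,e=ray('top',uvt)
    s=np.linalg.lstsq(np.c_[d,-e],b-a,rcond=None)[0];p,q=a+s[0]*d,b+s[1]*e
    return (p+q)/2,np.linalg.norm(p-q)
def proj(n,X):
    m=env.camera_model(n);r=cv2.Rodrigues(np.array(m['R']))[0]
    return cv2.projectPoints(np.array(X,float).reshape(-1,3),r,np.array(m['t']),m['intrinsics'],np.array([m['k1'],0,0,0]))[0][:,0]
def crop(n,x,y,w,h,s,name):
    im=env.capture(n)[y:y+h,x:x+w]
    cv2.imwrite('pics/'+name,cv2.resize(im,None,fx=s,fy=s,interpolation=cv2.INTER_CUBIC))
E
python3 - <<'E'
from h import *
import numpy as np
a=env.capture('top');b=env.capture('side')
c=lambda im,x,y,w,h,s:cv2.resize(im[y:y+h,x:x+w],None,fx=s,fy=s,interpolation=cv2.INTER_CUBIC)
# top: cooler 280..360 x 125..255 ; reader/scraper
L=c(a,280,125,80,130,4.5)       #360x585
r=np.vstack([c(a,390,200,70,50,4.5),np.zeros((9,315,3),np.uint8),c(a,175,195,70,60,4.5)])
o=np.zeros((600,690,3),np.uint8);o[:585,:360]=L;o[:r.shape[0],370:685]=r
cv2.imwrite('pics/t1.png',o)
L=c(b,195,140,135,90,3.5) #472x315
r=c(b,295,105,55,65,4.5) #247x292
q=c(b,225,250,60,65,4.3) #258x279
o=np.zeros((600,800,3),np.uint8);o[:315,:472]=L;o[:292,480:480+r.shape[1]]=r;o[318:318+q.shape[0],:q.shape[1]]=q
cv2.imwrite('pics/s1.png',o);print(r.shape,q.shape)
E
```

```text
(292, 248, 3) (280, 258, 3)
```

View pics/t1.png

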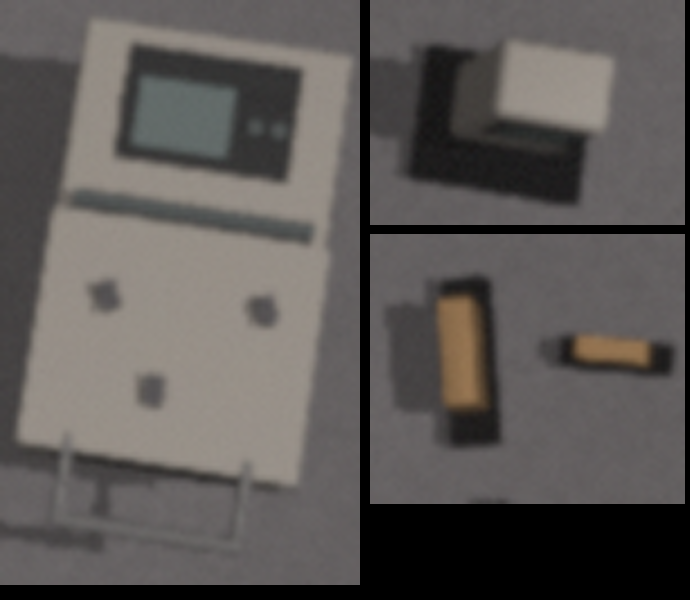

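View pics/s1.png

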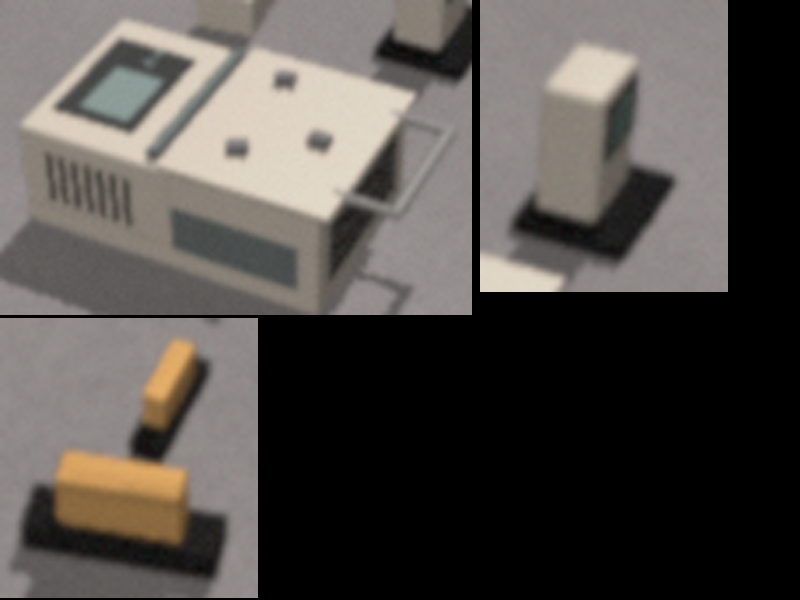

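```bash
python3 - <<'E'
from h import *
np.set_printoptions(precision=1,suppress=True)
f=lambda p,x0,y0,u0,v0,s:((p[0]-x0+.5)/s-.5+u0,(p[1]-y0+.5)/s-.5+v0)
TC=lambda p:f(p,0,0,280,125,4.5);TR=lambda p:f(p,370,0,390,200,4.5);TS=lambda p:f(p,370,234,175,195,4.5)
SC=lambda p:f(p,0,0,195,140,3.5);SR=lambda p:f(p,480,0,295,105,4.5);SS=lambda p:f(p,0,318,225,250,4.3)
print('flap/box');
for n,p,z in [('RL',(55,205),107),('RR',(328,252),107),('FL',(18,442),107),('FR',(298,486),107),('boxRL',(92,18),100),('boxRR',(352,58),100),('barL',(60,517),104),('barR',(238,545),104)]: print(n,onz('top',TC(p),z)[:2])
print('tri')
for n,s,t in [('FL',(330,220),(18,442)),('FR',(412,95),(298,486)),('barL',(400,212),(60,517)),('barR',(450,128),(238,545)),('boxRL',(22,125),(92,18)),('boxRR',(125,18),(352,58)),('chL',(237,147),(105,296)),('chM',(320,140),(152,391)),('chR',(286,77),(262,311))]: print(n,*tri(SC(s),TC(t)))
print('reader')
for p in [(428,45),(408,178),(578,205)]: print('foot',onz('top',TR(p),12)[:2])
for p in [(505,38),(613,57),(497,118),(605,133)]: print('topb',onz('top',TR(p),118)[:2])
for s,t in [((582,42),(613,57)),((637,57),(605,133)),((605,105),(497,118)),((545,85),(505,38))]: print(*tri(SR(s),TR(t)))
for p in [(675,180),(620,260),(515,222)]: print('footS',onz('side',SR(p),12)[:2])
print('scr')
for p in [(442,283),(490,278),(500,440),(453,446)]: print('base',onz('top',TS(p),22)[:2])
for p in [(438,297),(474,294),(488,408),(447,411)]: print('grip',onz('top',TS(p),62)[:2])
for s,t in [((63,452),(474,294)),((188,470),(488,408)),((183,490),(447,411)),((55,476),(438,297))]: print(*tri(SS(s),TS(t)))
# bystanders
print('bottle',onz('top',(268*.7,240*.7),60), 'rack',onz('top',(607*.7,228*.7),45),'tip',onz('top',(185*.7,305*.7),67),'bigscr',onz('top',(315*.7,391*.7),40))
E
```

```text
flap/box
RL [665.1  44.3]
RR [ 631.6 -123.4]
FL [517.3  70.3]
FR [486.9 -98.9]
boxRL [787.8  17.9]
boxRR [ 757.8 -145. ]
barL [471.2  45.7]
barR [452.1 -61.6]
tri
FL [517.   70.2 104.1] 1.4515262487812344
FR [488.9 -99.3 102.8] 3.1815033372365376
barL [469.7  45.5 102.8] 3.3464266383407466
barR [451.6 -61.4 105.7] 0.5842860174423652
boxRL [788.1  17.6  96.7] 1.665842090536398
boxRR [ 758.  -145.3   98.8] 0.5760498518268954
chL [605.8  15.1 111.7] 0.15407689152239573
chM [546.1 -12.  110.9] 0.6195038563485806
chR [593.4 -80.5 114. ] 1.1918724318994822
reader
foot [ 562.4 -281.3]
foot [ 475.3 -263.1]
foot [ 455.5 -371.8]
topb [ 548.8 -300.8]
topb [ 535.8 -365.1]
topb [ 500.1 -292.8]
topb [ 489.7 -356.9]
[ 534.5 -365.4  117.4] 2.703105784031963
[ 490.4 -357.4  116.4] 0.8793078796503195
[ 501.1 -294.4  112.4] 0.5291206339321751
[ 547.7 -301.2  117.1] 2.5175173018483807
footS [ 454.5 -363.9]
footS [ 474.9 -253. ]
footS [ 558.5 -277.9]
scr
base [586.1 343.1]
base [588.7 311.6]
base [482.1 304.4]
base [478.8 334.9]
grip [569.9 337.6]
grip [571.4 314.8]
grip [498.4 305.3]
grip [497.  331.2]
[572.  315.8  55.6] 0.978758608931494
[501.3 307.2  53. ] 3.7080733529836296
[497.7 330.5  66.2] 2.3618258809854225
[569.  337.4  62.4] 1.6802227021125933
bottle [690.  345.5  60. ] rack [ 704.  -347.2   45. ] tip [558.5 508.3  67. ] bigscr [384.3 252.4  40. ]
```

Call:
apply_moves:
  rows:
    - [[0.01,0.02,0,-0.02],[0.03,0.06,0,-0.045],[0.05,0.105,0,-0.07],[0.07,0.15,0,-0.095],[0.09,0.195,0,-0.12],[0.11,0.24,0,-0.15],[0.13,0.285,0,-0.18],[0.15,0.33,0,-0.21],[0.17,0.375,0,-0.24],[0.19,0.42,0,-0.27],[0.21,0.465,0,-0.285],[0.23,0.51,0,-0.3]]
  hand: 1

```text
time: 1.4
ee_pos: [464.4, -67.7, 231.5]
orientation: [3.141, -0.001, 0.083]
wrist_force: [0.9, -0.9, 0.0]
gripper_width: 1.003
grip_force: 0.0
```

Call:
apply_moves:
  rows:
    - [[0.01,0.045,0,0],[0.018,0.09,0,0],[0.026,0.135,0,0],[0.034,0.18,0,0],[0.042,0.225,0,0],[0.05,0.27,0,0],[0.055,0.315,0,0],[0.06,0.35,-0.01,0],[0.067,0.38,-0.025,0],[0.07,0.3925,-0.06,0],[0.07,0.3925,-0.09,0],[0.07,0.3925,-0.1,0]]

```text
time: 2.6
ee_pos: [532.2, 322.2, 127.6]
orientation: [3.139, 0.005, 0.085]
wrist_force: [-0.1, -1.0, -0.1]
gripper_width: 0.999
grip_force: 0.0
```

Call:
apply_moves:
  rows:
    - [[0,0,0,0],[0,0,-0.03,0],[0,0,-0.06,0],[0,0,-0.085,0],[0,0,-0.1,0],[0,0,-0.102,0],[0,0,-0.102,0]]
  hand: 0.2

```text
time: 3.3
ee_pos: [534.7, 323.3, 30.5]
orientation: [-3.141, -0.001, 0.083]
wrist_force: [-0.0, -0.0, 0.9]
gripper_width: 0.602
grip_force: 0.0
```

Call:
apply_moves:
  rows:
    - [[0,0,0,0],[0,0,0,0],[0,0,0,0],[0,0,0,0],[0,0,0,0],[0,0,0,0],[0,0,0,0]]
  hand: -1

```text
time: 4.0
ee_pos: [534.7, 323.6, 30.6]
orientation: [-3.141, -0.002, 0.084]
wrist_force: [-0.2, 0.6, 6.3]
gripper_width: 0.249
grip_force: 61.9
```

Call:
apply_moves:
  rows:
    - [[0,0,0.03,0],[0,0,0.07,0],[0,0,0.11,0],[0.005,-0.02,0.14,0],[0.015,-0.06,0.15,-0.04],[0.025,-0.1,0.15,-0.1],[0.037,-0.14,0.15,-0.16],[0.047,-0.18,0.15,-0.22],[0.056,-0.21,0.15,-0.26],[0.061,-0.228,0.145,-0.26],[0.061,-0.228,0.125,-0.26],[0.061,-0.228,0.125,-0.26]]

```text
time: 5.2
ee_pos: [593.3, 93.5, 152.0]
orientation: [3.14, 0.004, -0.178]
wrist_force: [-0.7, 0.0, -0.9]
gripper_width: 0.245
grip_force: 60.7
```

```bash
python3 - <<'E'
from h import *
print(env.read_state()['ee_pos'])
c=lambda im,x,y,w,h,s:cv2.resize(im[y:y+h,x:x+w],None,fx=s,fy=s,interpolation=cv2.INTER_CUBIC)
a=c(env.capture('side'),195,140,160,110,3.5);b=c(env.capture('top'),240,150,120,110,3.0)
cv2.imwrite('pics/c2.png',np.vstack([a[:300],np.pad(b,((0,0),(0,a.shape[1]-b.shape[1]),(0,0)))[:300]]))
E
```

```text
[593.34523366  93.45200165 151.96889234]
```

View pics/c2.png

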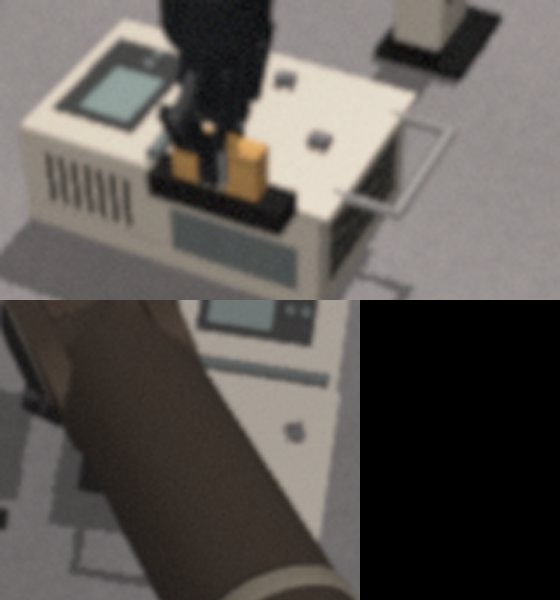

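Call:
apply_moves:
  rows:
    - [[0,0,-0.008,0],[0,0,-0.0155,0],[0,0,-0.0155,0],[0,0,-0.0155,0]]

```text
time: 5.7
ee_pos: [594.8, 95.2, 138.6]
orientation: [3.141, 0.0, -0.176]
wrist_force: [0.7, -0.1, -2.8]
gripper_width: 0.251
grip_force: 60.7
```

Call:
apply_moves:
  rows:
    - [[0,0,0.0015,0],[-0.0018,-0.01,0.0015,0],[-0.0035,-0.02,0.0015,0],[-0.0053,-0.03,0.0015,0],[-0.007,-0.04,0.0015,0],[-0.0089,-0.05,0.0015,0],[-0.0107,-0.06,0.0015,0],[-0.0125,-0.07,0.0015,0],[-0.0142,-0.08,0.0015,0],[-0.016,-0.09,0.0015,0],[-0.0178,-0.1,0.0015,0],[-0.0196,-0.11,0.0015,0]]

```text
time: 6.9
ee_pos: [575.3, -15.8, 140.3]
orientation: [-3.142, -0.0, -0.176]
wrist_force: [-0.9, 0.3, -0.8]
gripper_width: 0.248
grip_force: 60.8
```

Call:
apply_moves:
  rows:
    - [[-0.0018,-0.01,0,0],[-0.0035,-0.02,0,0],[-0.0053,-0.03,0,0],[-0.007,-0.04,0,0],[-0.0089,-0.05,0,0],[-0.0107,-0.06,0,0],[-0.0125,-0.07,0,0],[-0.0142,-0.08,0,0],[-0.016,-0.09,0,0],[-0.0178,-0.1,0,0],[-0.0196,-0.11,0,0],[-0.0214,-0.12,0,0]]

```text
time: 8.1
ee_pos: [553.8, -135.9, 140.3]
orientation: [3.142, 0.0, -0.176]
wrist_force: [-0.5, -0.3, -2.1]
gripper_width: 0.248
grip_force: 60.8
```

```bash
python3 - <<'E'
from h import *
print(env.read_state()['ee_pos'])
cv2.imwrite('pics/c3.png',cv2.resize(env.capture('side')[90:250,180:380],None,fx=3.5,fy=3.5,interpolation=cv2.INTER_CUBIC))
E
```

```text
[ 553.84981632 -135.89854984  140.27084113]
```

View pics/c3.png

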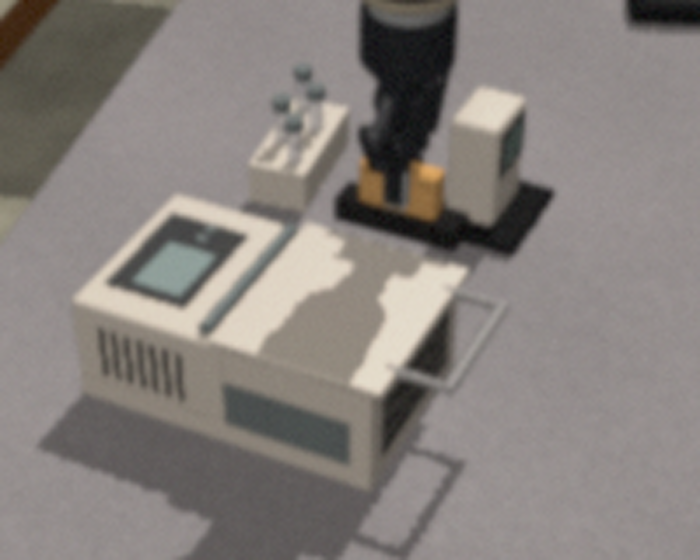

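Call:
apply_moves:
  rows:
    - [[0,0,0.03,0],[0,0.01,0.06,0],[0,0.05,0.06,0],[0.002,0.095,0.06,0],[0.002,0.14,0.06,0.04],[0,0.185,0.06,0.1],[-0.004,0.23,0.06,0.16],[-0.008,0.275,0.06,0.22],[-0.012,0.32,0.06,0.26],[-0.015,0.365,0.06,0.26],[-0.018,0.41,0.05,0.26],[-0.019,0.44,0.03,0.26]]

```text
time: 9.35
ee_pos: [534.7, 309.6, 171.7]
orientation: [-3.138, -0.003, 0.087]
wrist_force: [0.2, -0.4, -1.6]
gripper_width: 0.25
grip_force: 60.8
```

```bash
python3 - <<'E'
from h import *
print(env.read_state()['ee_pos'])
cv2.imwrite('pics/c4.png',cv2.resize(env.capture('top')[120:270,160:460],None,fx=2.6,fy=2.6,interpolation=cv2.INTER_CUBIC))
E
```

```text
[534.700205   309.60283359 171.71061448]
```

View pics/c4.png

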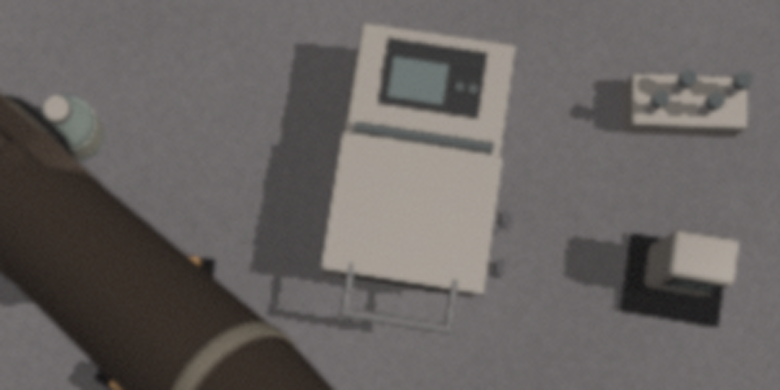

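```bash
python3 - <<'E'
from h import *
a=env.capture('top')[150:255,325:460];b=env.capture('side')[95:200,220:350]
f=lambda i:cv2.convertScaleAbs(cv2.resize(i,None,fx=2.95,fy=5,interpolation=cv2.INTER_CUBIC),alpha=1.6,beta=-40)
a=cv2.resize(a,None,fx=3.2,fy=4.2,interpolation=cv2.INTER_CUBIC);b=cv2.resize(b,None,fx=2.7,fy=4.2,interpolation=cv2.INTER_CUBIC)
cv2.imwrite('pics/c5.png',cv2.convertScaleAbs(np.hstack([a,b]),alpha=1.7,beta=-50))
E
```

```text
(no output)
```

View pics/c5.png

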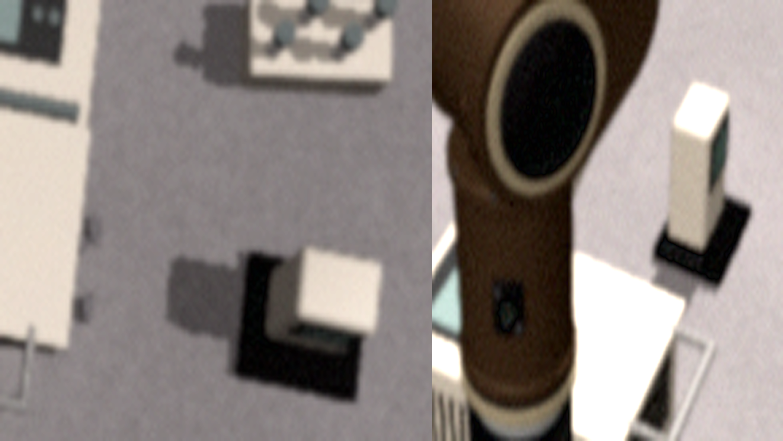

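Call:
apply_moves:
  rows:
    - [[0,0.01,-0.02,0],[0,0.0195,-0.06,0],[0,0.0195,-0.1,0],[0,0.0195,-0.125,0],[0,0.0195,-0.134,0],[0,0.0195,-0.138,0],[0,0.0195,-0.139,0],[0,0.0195,-0.139,0]]

```text
time: 10.3
ee_pos: [536.1, 324.7, 32.9]
orientation: [-3.141, -0.002, 0.083]
wrist_force: [0.1, -0.0, -1.8]
gripper_width: 0.245
grip_force: 60.8
```

Call:
apply_moves:
  rows:
    - [[0,0,-0.0015,0],[0,0,-0.002,0],[0,0,-0.0025,0],[0,0,-0.0025,0]]

```text
time: 10.7
ee_pos: [535.7, 324.8, 30.5]
orientation: [-3.141, -0.002, 0.084]
wrist_force: [-2.3, -3.1, 7.5]
gripper_width: 0.246
grip_force: 62.3
```

Touching the bench; release and rise.

Call:
apply_moves:
  rows:
    - [[0,0,0,0],[0,0,0,0],[0,0,0,0],[0,0,0.002,0],[0,0,0.01,0],[0,0,0.03,0],[0,0,0.06,0],[0,0,0.1,0],[0,0,0.14,0],[0,0,0.18,0],[0,0,0.2,0]]
  hand: 0.2

```text
time: 11.8
ee_pos: [535.8, 325.5, 233.6]
orientation: [-3.139, -0.005, 0.084]
wrist_force: [-0.3, -0.0, 0.3]
gripper_width: 0.601
grip_force: 0.0
```

```bash
python3 - <<'E'
from h import *
s=env.read_state();print(np.round(s['joint_positions'],3),s['ee_pos'],s['orientation'])
ps=[]
o=np.array([578.5,-28.3]);ax=np.array([np.cos(-.176),np.sin(-.176)])
for th in np.arange(0,1.81,.1):
    print(round(th,2),np.round(ax*(-200*np.cos(th)+200),1),round(200*np.sin(th),1))
print('bar',o+ax*-120)
# reader window: front centre
rx=np.array([np.cos(-.18),np.sin(-.18)]);ry=np.array([-rx[1],rx[0]])
P=np.array([[562.4,-281.3],[475.3,-263.1],[455.5,-371.8]]);c=(P[0]+P[2])/2;print('foot c',c)
B=np.array([[548.8,-300.8],[535.8,-365.1],[500.1,-292.8],[489.7,-356.9]]);print('block c',B.mean(0),'win',B.mean(0)-25*rx,'front',B[2:].mean(0),'goal',B.mean(0)-125*rx)
E
```

```text
[-0.242  0.466 -0.54   1.566  0.254  1.175 -2.319] [535.81139443 325.51769831 233.5955405 ] [-3.13905797 -0.00462703  0.0840568 ]
0.0 [ 0. -0.] 0.0
0.1 [ 1.  -0.2] 20.0
0.2 [ 3.9 -0.7] 39.7
0.3 [ 8.8 -1.6] 59.1
0.4 [15.5 -2.8] 77.9
0.5 [24.1 -4.3] 95.9
0.6 [34.4 -6.1] 112.9
0.7 [46.3 -8.2] 128.8
0.8 [ 59.7 -10.6] 143.5
0.9 [ 74.5 -13.3] 156.7
1.0 [ 90.5 -16.1] 168.3
1.1 [107.6 -19.1] 178.2
1.2 [125.6 -22.3] 186.4
1.3 [144.2 -25.7] 192.7
1.4 [163.4 -29.1] 197.1
1.5 [183.  -32.5] 199.5
1.6 [202.7 -36. ] 199.9
1.7 [222.3 -39.5] 198.3
1.8 [241.6 -43. ] 194.8
bar [460.35376739  -7.28886677]
foot c [ 508.95 -326.55]
block c [ 518.6 -328.9] win [ 494.00390768 -324.42426066] front [ 494.9  -324.85] goal [ 395.6195384  -306.52130332]
```

Call:
apply_moves:
  rows:
    - [[0,-0.02,0,0.06],[-0.005,-0.05,0,0.18],[-0.012,-0.085,0,0.3],[-0.02,-0.12,0,0.42],[-0.028,-0.155,0,0.54],[-0.036,-0.19,0,0.66],[-0.044,-0.225,0,0.78],[-0.052,-0.26,0,0.9],[-0.06,-0.29,0,1.02],[-0.068,-0.315,0,1.14],[-0.074,-0.33,0,1.24],[-0.075,-0.333,0,1.311]]
  hand: -0.3

```text
time: 13.0
ee_pos: [459.3, -10.9, 229.3]
orientation: [3.141, 0.001, 1.396]
wrist_force: [0.0, -0.0, 1.0]
gripper_width: 0.353
grip_force: 0.0
```

Call:
apply_moves:
  rows:
    - [[0,0,0,0],[0,0,-0.03,0],[0,0,-0.06,0],[0,0,-0.08,0],[0,0,-0.08,0],[0,0,-0.08,0]]

```text
time: 13.6
ee_pos: [460.3, -7.8, 149.4]
orientation: [-3.142, -0.0, 1.395]
wrist_force: [0.6, 0.4, 0.0]
gripper_width: 0.349
grip_force: 0.0
```

Call:
apply_moves:
  rows:
    - [[0,0,-0.02,0],[0,0,-0.04,0],[0,0,-0.055,0],[0,0,-0.061,0],[0,0,-0.061,0]]

```text
time: 14.1
ee_pos: [460.4, -8.3, 88.3]
orientation: [3.141, -0.0, 1.395]
wrist_force: [-0.9, -0.7, 0.4]
gripper_width: 0.351
grip_force: 0.0
```

Call:
apply_moves:
  rows:
    - [[0,0,0,0],[0,0,0,0],[0,0,0,0],[0,0,0,0],[0,0,0,0]]
  hand: -1

```text
time: 14.6
ee_pos: [461.0, -8.4, 89.0]
orientation: [3.139, -0.0, 1.395]
wrist_force: [-1.7, -0.4, 7.3]
gripper_width: 0.089
grip_force: 58.7
```

Call:
apply_moves:
  rows:
    - [[0.0003,0,0.01,0],[0.001,0,0.02,0],[0.0022,-0.0004,0.03,0],[0.0039,-0.0007,0.0397,0],[0.006,-0.001,0.0495,0],[0.0088,-0.0016,0.0591,0],[0.0119,-0.002,0.0686,0],[0.0155,-0.0028,0.0779,0],[0.0241,-0.0043,0.0959,0],[0.0344,-0.0061,0.1129,0],[0.0463,-0.0082,0.1288,0],[0.0463,-0.0082,0.1288,0]]

```text
time: 15.8
ee_pos: [505.3, -16.6, 218.5]
orientation: [-3.138, 0.001, 1.395]
wrist_force: [-9.0, 1.1, 8.8]
gripper_width: 0.09
grip_force: 59.4
```

Call:
apply_moves:
  rows:
    - [[0.0134,-0.0024,0.0147,0],[0.0282,-0.0051,0.0279,0],[0.0442,-0.0079,0.0395,0],[0.0613,-0.0109,0.0494,0],[0.0793,-0.0141,0.0576,0],[0.0979,-0.0175,0.0639,0],[0.1171,-0.0209,0.0683,0],[0.1367,-0.0243,0.0707,0],[0.1564,-0.0278,0.0711,0],[0.176,-0.0313,0.0695,0],[0.1953,-0.0348,0.066,0],[0.1953,-0.0348,0.066,0]]

```text
time: 17.0
ee_pos: [703.6, -52.7, 283.5]
orientation: [3.139, -0.0, 1.394]
wrist_force: [1.6, -2.8, 5.2]
gripper_width: 0.087
grip_force: 65.3
```

Call:
apply_moves:
  rows:
    - [[0,0,0,0],[0,0,0,0],[0,0,0,0],[0,0,0.02,0],[0,0,0.05,0],[0,0,0.08,0],[0,0,0.08,0],[-0.02,0,0.08,-0.1],[-0.06,0.008,0.08,-0.22],[-0.1,0.016,0.08,-0.35],[-0.125,0.0235,0.08,-0.48],[-0.125,0.0235,0.08,-0.6]]
  hand: -0.3

```text
time: 18.2
ee_pos: [573.3, -26.8, 363.3]
orientation: [3.141, 0.001, 0.791]
wrist_force: [0.5, -1.2, 0.2]
gripper_width: 0.35
grip_force: 0.0
```

Call:
apply_moves:
  rows:
    - [[0,0,0,-0.12],[0,0,0,-0.25],[0,0,0,-0.38],[0,0,0,-0.51],[0,0,0,-0.64],[0,0,0,-0.77],[0,0,0,-0.9],[0,0,0,-0.971],[0,0,0,-0.971]]

```text
time: 19.1
ee_pos: [576.0, -28.0, 362.1]
orientation: [3.141, 0.001, -0.177]
wrist_force: [-0.9, 0.1, 0.4]
gripper_width: 0.35
grip_force: 0.0
```

```bash
python3 - <<'E'
from h import *
c=lambda im,x,y,w,h,s:cv2.resize(im[y:y+h,x:x+w],None,fx=s,fy=s,interpolation=cv2.INTER_CUBIC)
a=c(env.capture('side'),190,60,140,200,3.0);b=c(env.capture('top'),265,110,125,200,3.0)
cv2.imwrite('pics/c6.png',np.hstack([a,b]))
E
```

```text
(no output)
```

View pics/c6.png

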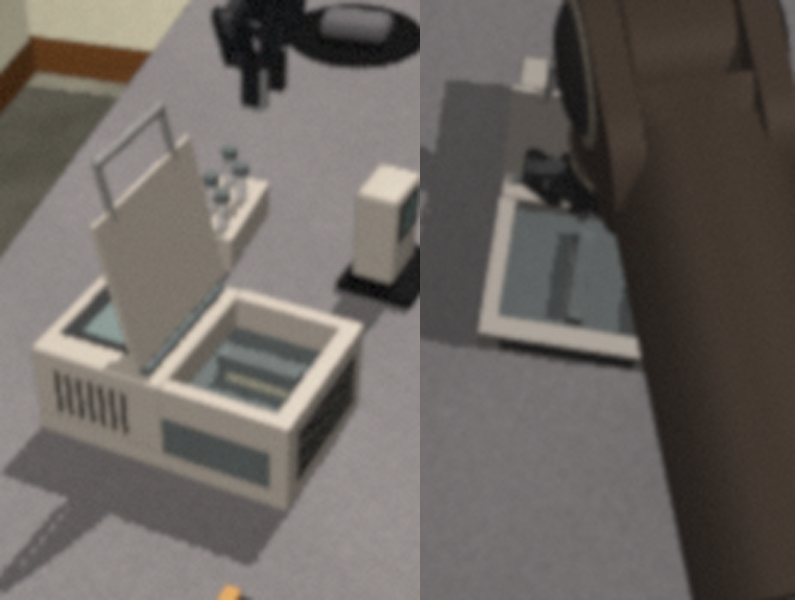

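```bash
python3 - <<'E'
from h import *
for X in [(578.5,-28.3,90),(537.1,-20.9,90),(619.9,-35.7,90)]:
    print((proj('side',[X])[0]-[190,60])*3+1)
print(onz('side',(190+260/3,60+384/3),90))
E
```

```text
[259.68530919 360.8958701 ]
[300.3351039  373.28798806]
[219.87142544 348.76184322]
[567.74278365   5.47082902  90.        ]
```

Call:
apply_moves:
  rows:
    - [[0.002,0,-0.02,0],[0.002,0,-0.06,0],[0.002,0,-0.1,0],[0.002,0,-0.14,0],[0.002,0,-0.18,0],[0.002,0,-0.215,0],[0.002,0,-0.24,0],[0.002,0,-0.255,0],[0.002,0,-0.255,0]]
  hand: 0.4

```text
time: 20.1
ee_pos: [577.4, -28.1, 105.7]
orientation: [3.141, 0.004, -0.175]
wrist_force: [-0.4, -0.8, 0.7]
gripper_width: 0.697
grip_force: 0.0
```

Call:
apply_moves:
  rows:
    - [[0.001,0,-0.012,0],[0.001,0,-0.025,0],[0.001,0,-0.034,0],[0.001,0,-0.036,0],[0.001,0,-0.036,0]]

```text
time: 20.6
ee_pos: [579.4, -28.0, 71.3]
orientation: [3.142, 0.001, -0.176]
wrist_force: [-0.1, -0.3, 0.4]
gripper_width: 0.7
grip_force: 0.0
```

Call:
apply_moves:
  rows:
    - [[0,0,0,0],[0,0,0,0],[0,0,0,0],[0,0,0,0],[0,0,0,0],[0,0,0,0],[0,0,0,0]]
  hand: -1

```text
time: 21.3
ee_pos: [580.1, -28.0, 72.2]
orientation: [-3.141, -0.001, -0.176]
wrist_force: [-1.1, 0.3, 6.3]
gripper_width: 0.153
grip_force: 60.1
```

Call:
apply_moves:
  rows:
    - [[0,0,0.01,0],[0,0,0.025,0],[0,0,0.045,0],[0,0,0.07,0],[0,0,0.1,0],[0,0,0.13,0],[0,0,0.16,0],[0,0,0.18,0],[0,0,0.185,0],[0,0,0.185,0],[0,0,0.185,0],[0,0,0.185,0]]

```text
time: 22.5
ee_pos: [578.9, -28.1, 255.2]
orientation: [3.141, 0.002, -0.176]
wrist_force: [-0.2, -0.6, -0.5]
gripper_width: 0.145
grip_force: 59.3
```

Call:
apply_moves:
  rows:
    - [[-0.01,-0.01,0,0.06],[-0.03,-0.035,0,0.18],[-0.05,-0.065,0,0.3],[-0.07,-0.095,0,0.43],[-0.09,-0.125,0,0.56],[-0.11,-0.155,0,0.69],[-0.13,-0.185,0,0.82],[-0.15,-0.215,0,0.95],[-0.165,-0.245,0,1.08],[-0.178,-0.265,0,1.21],[-0.184,-0.275,0,1.34],[-0.184,-0.278,0,1.45]]

```text
time: 23.7
ee_pos: [393.8, -307.6, 255.5]
orientation: [-3.139, -0.0, 1.276]
wrist_force: [0.4, 0.1, -0.3]
gripper_width: 0.146
grip_force: 59.3
```

Call:
apply_moves:
  rows:
    - [[0,0,0,0.06],[0,0,0,0.116],[0,0,-0.02,0.116],[0,0,-0.05,0.116],[0,0,-0.08,0.116],[0,0,-0.11,0.116],[0,0,-0.135,0.116],[0,0,-0.15,0.116],[0,0,-0.156,0.116],[0,0,-0.156,0.116],[0,0,-0.156,0.116]]

```text
time: 24.8
ee_pos: [396.0, -306.1, 101.0]
orientation: [3.141, 0.0, 1.39]
wrist_force: [-0.8, -0.8, -0.8]
gripper_width: 0.147
grip_force: 59.3
```

```bash
python3 - <<'E'
from h import *
c=lambda im,x,y,w,h,s:cv2.resize(im[y:y+h,x:x+w],None,fx=s,fy=s,interpolation=cv2.INTER_CUBIC)
a=c(env.capture('side'),200,60,190,260,2.1);b=c(env.capture('top'),170,130,280,182,1.4)
b=np.pad(b,((0,a.shape[0]-b.shape[0]),(0,0),(0,0)))
cv2.imwrite('pics/c7.png',np.hstack([a,b]))
s=env.read_state();print(s['time'],s['ee_pos'],s['orientation'],s['gripper_width'],s['grip_force'],s['wrist_force'])
E
```

```text
24.9 [ 396.12726844 -306.36701403  101.43166115] [3.14029556e+00 7.10765044e-04 1.38976510e+00] 0.14668315524412956 59.32058572769165 [-0.77732569 -0.76707914  0.18506599]
```

View pics/c7.png

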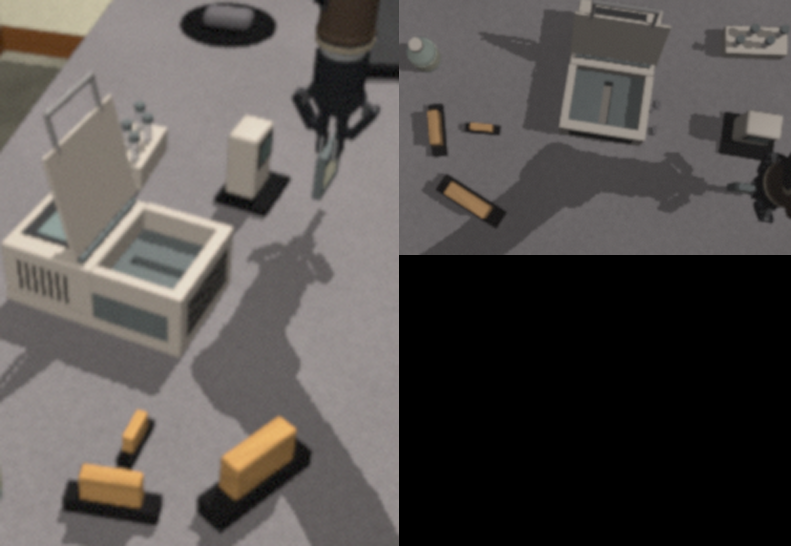

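```bash
python3 - <<'E'
from h import *
p=proj('side',[(396.1,-306.4,84.4)])[0];print(p,(p-[200,60])*2.1)
if abs(p-[354.8,138.6]).max()<8: print(env.finish_job())
E
```

```text
[354.99130597 138.44109703] [325.48174253 164.72630376]
the job is handed in; nothing more can be done
None
```

I handed the job in at about 25 s, with no verdict returned: the filter is gripped upright and square-on, 10 cm before the reader window, the cover is open and the scraper stands on its base. The cover was clear of scraps, but I saw only two on the bench; I assumed the third lies hidden against the cooler's wall.

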